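Book the third piston in on the bench scale

ROBOT

A 6-joint arm with a two-finger parallel gripper is mounted at the origin on the work surface. World frame = base frame: x ahead of the robot, y to its left, z up, the work surface at z = 0. Lengths are in m, angles in degrees, forces in N, time in s.
With the tool pointing down it reaches from about 0.25 to 0.775 m from the base axis. Payload 8.9 kg.
Tool frame: the origin (TCP) lies at the very end of the fingers, on their centre line; the grasp point (between the pads) lies 19 mm behind it; z points along the fingers, y is the line along which they close (so a half turn about z gives the same grasp; the last joint's range is limited). The gripper opens to 85 mm and grips with 20 to 120 N. Pads are 22 mm wide; open, the fingers measure 114 mm over their backs; the gripper's body (76 mm by 85 mm) begins 54 mm behind the grasp point. The pads swing forward as they close: fully open they stand 13 mm farther back than shut.
Start: joints at [68.279, 16.656, -8.789, 64.555, 0, 82.019], TCP at [0.125, 0.51, 0.231] pointing down, gripper open.
Joint ranges: [-144.48, 144.48], [-52.06, 99.96], [-74.48, 78.29], [-112.23, 115.85], [-86.99, 84.42], [-180, 180]. Speed limits (degrees/s): [127.2, 127.2, 159.86, 180, 180, 180].

INTERFACE

Orientations are given as [roll, pitch, yaw] about the fixed x, y, z axes, in that order (R = Rz(yaw) Ry(pitch) Rx(roll)).
In Python, from plant import manip, viewer gives the robot as it stands.
- The arm moves only by the tool apply_moves, never from a script. Its argument "moves" is a list of rows, each a list of 7 numbers: the closure, from -1 (fully open) to 1 (shut), then the shift along the world's x, y, z each as a share of 0.4 m, from -1 to 1, then the turn, a rotation vector about the world's x, y, z each as a share of pi/4 rad, from -1 to 1. A call has 1 to 5 rows; each row is the pose to reach, as a shift and turn from the pose commanded when the call began; what a row does not reach only later rows make up. A row lasts 1/10 s, in which the tool goes at most 50 mm and 8.59 degrees, less where a joint would pass 70% of its speed; a pose out of reach is approached as far as the arm can. A call with a number of a shift or a turn outside -1 to 1 is refused whole. A call with a gripper value outside its range is refused whole. The fingers move at their own pace and stop on an object; "squeeze" is the grip in N (left out, the last holds). Time passes only in rows, so rows that repeat a pose let the fingers close. It gives the time, the measured TCP pose, the force, the opening and the grip force at its end, in the units of the state.
- manip.get_obs(): the state, without advancing time (a new reading comes with each control period).
- viewer.read_camera(name): name is "scene" or "top" or "wrist"; returns a dict with "img" (480x640x3 uint8, red, green, blue), "mtx" (3x3 intrinsics, pixels), "k1" (the pictures are not rectified: a ray, as slopes to the right and down, at radius r is drawn at 1 + k1 r^2 times it, then the intrinsics apply), "position" and "rotation" of the camera in the world; the wrist camera has in their place "hand_eye" (4x4, takes a point from camera to tool coordinates, whose origin is the TCP and whose axes are the flange's). Camera axes: x right, y down, z forward; pixel columns grow to the right and rows downward; lengths in m; the calibration is good to about 2 mm. A picture is of the moment at which its call begins: read the wrist's pose just before it. There is no depth.
- manip.sign_off(): hands the job in; it is judged then, once.
The state is a dict: "time_s": time; "q": joint angles; "dq": joint speeds; "tau": joint torques, N m; "ee_pos": TCP position; "tool_rot": TCP orientation; "contact_force": force on the tool from outside, world axes, zero at the start; "torque": the same for the moment, N m; "gripper_width": finger opening in m; "finger_force": force on a finger pad.
Only numpy, scipy, OpenCV 4.12 (cv2) and the standard library are available. Lean on these libraries where they do the work, as an engineer would, in place of code of your own. Each camera call takes 0.05 s, during which the arm holds its last target. There are 200 camera calls.

TASK

Book the piston standing on the scale's pan in as cylinder three: without touching it, press the third of the four round keys, counting from the pan, then the big square STORE key. Then lift the piston off and set it down gently, upright, in the empty place of the tray, in line with the other two pistons and at the same spacing, and once the pan is clear press the long ZERO bar. Press each key right down, one at a time, let it spring back, press no other key, and leave the other pistons and everything else on the bench where they are.

Things in the scene. Friction and masses are not known exactly. Their poses are not given: they have to be found in the camera images.
- piston: the piston to book in, standing crown up on the scale's pan at the start: an aluminium cylinder 60 mm in diameter, 52 mm high, about 0.23 kg, three ring grooves near the top. Origin: centre of its underside, z up along its axis; its yaw does not matter
- mate1: a piston of the same set, already weighed, in the far place of the tray: 60 mm diameter, 52 mm high, loose; origin at centre of underside
- mate2: a piston of the same set, already weighed, in the middle place of the tray, next to the empty place: 60 mm diameter, 52 mm high, loose; origin at centre of underside
- tray: shallow aluminium tray fixed on the bench, 256 mm long (its x axis, along the row) by 88 mm wide (y), floor 4 mm thick, rim 9 mm high over the bench. Three piston places in one line at x = +78, 0 and -78 mm, so neighbours stand 18 mm apart; origin at centre of underside
- place (a point): the empty third place, on the tray's floor on the row's line, 78 mm from mate2's place at the end nearer the robot (tray x = -78 mm); axes parallel to the tray's
- pan: the scale's flat square stainless pan, 200 x 200 mm, fixed; origin at the pan's centre, its top surface 6 mm above the origin and 60 mm above the bench; its axes are the scale's (x deep, away from the robot, y wide). The key console is fixed beside it, 210 mm towards -y
- console: the scale's fixed key console; origin at the middle of its 180 x 190 mm panel, 58 mm above the bench, panel sloping 0.12 rad down to the robot's side. White keys 9 mm proud: a line of four round ones 24 mm across, 42 mm apart; 58 mm nearer the robot the long bar (on the pan's side) and the big square. Blank display flat on the far side
- cyl1 (a joint): the first round key (nearest the pan), its travel in m: 0 up, 0.005 fully down; spring return, 1.4 N starts it and 4.5 N bottoms it. A press counts from 0.004
- cyl2 (a joint): the second round key from the pan, its travel in m: 0 up, 0.005 fully down; spring return, 1.4 N starts it and 4.5 N bottoms it. A press counts from 0.004
- cyl3 (a joint): the third round key from the pan (cylinder three), its travel in m: 0 up, 0.005 fully down; spring return, 1.4 N starts it and 4.5 N bottoms it. A press counts from 0.004
- cyl3_top (a point): centre of the top face of the third round key from the pan (cylinder three) (24 mm diameter); its z axis is the key's outward axis
- cyl4 (a joint): the fourth round key (farthest from the pan), its travel in m: 0 up, 0.005 fully down; spring return, 1.4 N starts it and 4.5 N bottoms it. A press counts from 0.004
- zero (a joint): the ZERO key, the long bar, its travel in m: 0 up, 0.005 fully down; spring return, 1.4 N starts it and 4.5 N bottoms it. A press counts from 0.004
- zero_top (a point): centre of the top face of the ZERO key, the long bar (70 mm along the scale's y, 24 mm along x); its z axis is the key's outward axis
- store (a joint): the STORE key, the big square, its travel in m: 0 up, 0.005 fully down; spring return, 1.4 N starts it and 4.5 N bottoms it. A press counts from 0.004
- store_top (a point): centre of the top face of the STORE key, the big square (34 x 34 mm); its z axis is the key's outward axis
- conrod: bystander, loose: steel connecting rod lying flat, 165 mm long, 20 mm high; origin at the underside, mid-shank
- wrench: bystander, loose: open-end wrench lying flat, 190 mm long; origin at its underside
- cap: bystander, loose: plated round cap, 56 mm diameter, 22 mm high, between pan and tray; origin at its underside
- clamp: bystander, loose: plated pipe clamp, 64 mm ring with two ears, 18 mm high; origin at its underside
- bracket: bystander, loose: black angle bracket, 85 x 60 mm, 50 mm high; origin at its underside
- spray: bystander, loose: white bottle, 64 mm diameter, 190 mm high, beyond the console's side; origin at its underside
- tin: bystander, loose: open steel tin of bolts, 76 mm diameter, 76 mm high, behind the scale; origin at its underside
There are look-alikes about, which are no part of the job. What is shaped like the piston but purple or yellow is not meant.

How it is judged (in metres and radians):
On the way, in this order (a step that is already met when the one before it is completed fails the run):
1. the third round key is pressed right down, alone, while the piston stands untouched on the pan (value of joint cyl3 above 0.004 m and value of joint each of cyl1, cyl2, cyl4, zero, store below 0.0015 m and contact force between piston and pan above 0.4 N and contact force between the fingers and piston below 0.05 N and contact force between the fingers and pan below 0.05 N), for 0.05 s.
2. the third round key is up again and the store key is pressed right down, alone, while the piston stands untouched on the pan (value of joint store above 0.004 m and value of joint each of cyl1, cyl2, cyl3, cyl4, zero below 0.0015 m and contact force between piston and pan above 0.4 N and contact force between the fingers and piston below 0.05 N and contact force between the fingers and pan below 0.05 N), for 0.05 s.
3. the piston stands in the empty place of the tray, let go, and the pan is clear (x of piston in the frame of place between -0.01 and 0.01 m and y of piston in the frame of place between -0.01 and 0.01 m and z of piston in the frame of place between -0.003 and 0.003 m and angle between piston's own z axis and vertical below 0.06 rad and contact force between the fingers and piston below 0.05 N and contact force between pan and anything else below 0.05 N and value of joint each of cyl1, cyl2, cyl3, cyl4, zero, store below 0.0015 m), for 0.2 s.
4. with the pan clear and the piston in its place the zero key is pressed right down, alone (value of joint zero above 0.004 m and value of joint each of cyl1, cyl2, cyl3, cyl4, store below 0.0015 m and contact force between pan and anything else below 0.05 N and x of piston in the frame of place between -0.01 and 0.01 m and y of piston in the frame of place between -0.01 and 0.01 m and z of piston in the frame of place between -0.003 and 0.003 m and angle between piston's own z axis and vertical below 0.06 rad and contact force between the fingers and piston below 0.05 N), for 0.05 s.
At the end, for the whole second after the job is handed in: The piston stands upright (within 0.06 rad) and at rest on the tray's floor, its axis within 10 mm of the empty place both along and across the row, released; the other two pistons are within 8 mm of where they were; the pan is clear and all six keys are up (all of step 3 and linear speed of piston below 0.02 m/s and distance of each of mate1, mate2 from where it was at the start of the episode below 0.008 m); the robot touches nothing.
It fails at once if one of the other three round keys is pressed, or two keys are pressed at the same time (value of joint any of cyl1, cyl2, cyl4 above 0.0025 m or (value of joint each of cyl3, store above 0.0025 m or value of joint each of cyl3, zero above 0.0025 m or value of joint each of store, zero above 0.0025 m)).
It fails at once if the zero key is pressed while anything stands on or touches the pan, or the store key is pressed while the piston is not on the pan ((value of joint zero above 0.0025 m and contact force between pan and anything else above 0.3 N) or (value of joint store above 0.0025 m and contact force between piston and pan below 0.1 N)).
It fails at once if the piston is let fall (unheld and faster than 0.5 m/s, a drop of about 13 mm) or rammed into the tray with over 60 N, or the piston is tipped over (((linear speed of piston above 0.5 m/s and contact force between the fingers and piston below 0.05 N) or contact force between piston and tray above 60 N) or angle between piston's own z axis and vertical above 0.5 rad).
It fails at once if one of the two pistons already in the tray is shifted by more than 8 mm or tipped (distance of any of mate1, mate2 from where it was at the start of the episode above 0.008 m or angle between any of mate1, mate2's own z axis and vertical above 0.2 rad).
It fails at once if another thing on the bench is moved by more than 30 mm (distance of any of conrod, wrench, cap, clamp, bracket, spray, tin from where it was at the start of the episode above 0.03 m).
It also fails if it takes over 59 s, if anything falls off the work surface, if the arm or the gripper's body presses on something with over 40 N, if the wrist force passes 120 N, or if a joint passes its speed limit or range.

## Working session

There is one attempt and no reset: what is moved stays moved. The work goes in short steps, Python scripts to look and compute and a tool call to move; the robot and the scene stay as the last step left them, time stands still between calls to the robot, and variables do not carry over. Pictures are saved under pics/ and viewed, at most 10 in all, crops included, and the job is handed in when it is done.

Besides the shell and the picture viewer there is one more tool, called after ">>>" as name(argument=value, ...), one argument or row to a line, values as JSON. apply_moves: Moves the arm, as the interface text tells. Its arguments: {"type":"object","properties":{"moves":{"type":"array"},"squeeze":{"type":"number"}},"required":["moves"]}

```bash
mkdir -p pics; cat > h.py <<'E'
import numpy as np, cv2, pickle
from plant import manip, viewer
from scipy.spatial.transform import Rotation as R
def snap(n,f):
    o=manip.get_obs(); c=viewer.read_camera(n); c['obs']=o
    if 'position' not in c:
        T=np.eye(4); T[:3,:3]=tr(o['tool_rot']); T[:3,3]=o['ee_pos']; W=T@c['hand_eye']
        c['position'],c['rotation']=W[:3,3],W[:3,:3]
    cv2.imwrite(f'pics/{f}.png',c['img'][:,:,::-1]); pickle.dump(c,open(f'{f}.pkl','wb')); return c
def tr(r):
    return R.from_euler('xyz',r,degrees=True).as_matrix()
def ray(c,u,v):
    m=np.array(c['mtx']); k=c['k1']; p=np.array([(u-m[0,2])/m[0,0],(v-m[1,2])/m[1,1]]); s=p.copy()
    for _ in range(30): s=p/(1+k*(s@s))
    d=np.array(c['rotation'])@np.array([s[0],s[1],1]); return np.array(c['position']),d
def atz(c,u,v,z):
    o,d=ray(c,u,v); return o+d*(z-o[2])/d[2]
def proj(c,P):
    q=np.array(c['rotation']).T@(np.array(P)-np.array(c['position'])); s=q[:2]/q[2]; s=s*(1+c['k1']*(s@s)); m=np.array(c['mtx']); return m[:2,:2]@s+m[:2,2]
def tri(*l):
    A=np.zeros((3,3));b=np.zeros(3)
    for c,u,v in l:
        o,d=ray(c,u,v);d=d/np.linalg.norm(d);M=np.eye(3)-np.outer(d,d);A+=M;b+=M@o
    return np.linalg.solve(A,b)
E
python3 - <<'E'
from h import *
print(manip.get_obs())
for n in('scene','top'):
    c=snap(n,n+'0'); print(n,c['position'],c['rotation'],c['mtx'],c['k1'])
c=snap('wrist','wrist0'); print(c['hand_eye'])
E
```

```text
{'time_s': 0.0, 'q': array([ 6.82785574e+01,  1.66881088e+01, -8.83079192e+00,  6.45548451e+01,
       -1.29802850e-04,  8.20193476e+01]), 'dq': array([-0.10143922, -0.01608101,  0.02319219,  0.09082332,  0.03347503,
       -0.11965202]), 'tau': array([ 2.47983779e-03, -5.37134492e+01,  3.31372833e+01,  1.57304818e-02,
       -1.79789681e-04, -2.25321014e-05]), 'ee_pos': array([0.12453154, 0.50956813, 0.23074154]), 'tool_rot': array([-1.79926950e+02, -1.01102289e-02,  1.66259204e+02]), 'contact_force': array([ 0.21598448, -0.48781652, -0.25849751]), 'torque': array([-0.04330766,  0.0094138 ,  0.03024938]), 'finger_force': 0.0, 'gripper_width': 0.0852365243761641}
scene [ 1.04082794 -0.38824042  0.92983121] [-145.67000818    0.81216991   54.56396091] [[444.67043987   0.         320.77189021]
 [  0.         444.67043987 239.87012764]
 [  0.           0.           1.        ]] 0.025659785222246236
top [ 0.45390832 -0.05912263  1.06543029] [-173.25073437    1.23446811  -91.54927107] [[450.9806327    0.         322.06155361]
 [  0.         450.9806327  234.74272246]
 [  0.           0.           1.        ]] -0.035004894393225884
[[-2.56282683e-04 -9.56023514e-01 -2.93289916e-01  7.37773093e-02]
 [ 9.99999335e-01 -5.74791627e-04  9.99801843e-04 -2.96067040e-04]
 [-1.12441466e-03 -2.93289465e-01  9.56023026e-01 -1.43594904e-01]
 [ 0.00000000e+00  0.00000000e+00  0.00000000e+00  1.00000000e+00]]
```

View pics/top0.png

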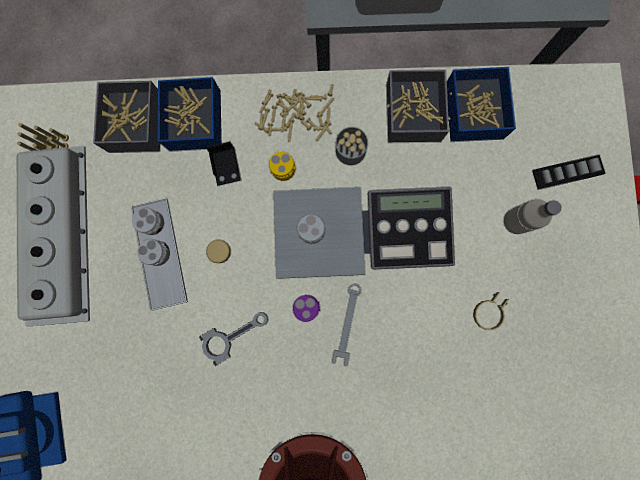

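View pics/scene0.png

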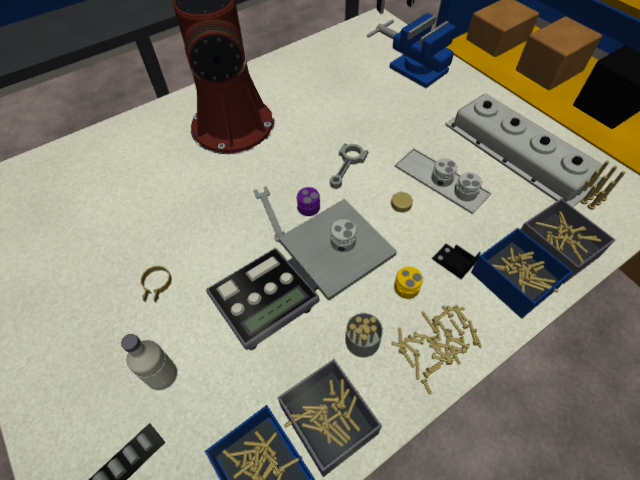

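Top view: the piston (grey) is on the pan at about (311,228). The yellow (282,165) and purple (306,308) look-alikes are not meant. The round keys are at y≈226 with x≈384, 408, 433, 402…, which needs a crop. The tray is at about (160,255), with mates at (148,220) and (152,251). I'll fix the camera rotation format and enlarge.

```bash
cat >> h.py <<'E'
def load(f):
    c=pickle.load(open(f+'.pkl','rb'))
    if np.shape(c['rotation'])==(3,): c['rotation']=tr(c['rotation'])
    return c
E
python3 - <<'E'
from h import *
t=load('top0');s=load('scene0')
for P in [(0,0,0),(.125,.51,.231)]: print(proj(t,P),proj(s,P))
a=t['img'][175:285,265:465,::-1]; b=t['img'][190:320,120:260,::-1]
A=cv2.resize(a,None,fx=4,fy=4,interpolation=cv2.INTER_CUBIC)
cv2.imwrite('pics/t_a.png',A)
cc=s['img'][190:350,200:400,::-1]
cv2.imwrite('pics/s_a.png',cv2.resize(cc,None,fx=3.75,fy=3.75,interpolation=cv2.INTER_CUBIC)) 
l=cv2.resize(b,None,fx=4,fy=4,interpolation=cv2.INTER_CUBIC)[:440] if 0 else cv2.resize(b,(400,371),interpolation=cv2.INTER_CUBIC)
r=s['img'][140:225,390:500,::-1]; r=cv2.resize(r,(400,309),interpolation=cv2.INTER_CUBIC)
M=np.zeros((371,800,3),np.uint8);M[:,:400]=l;M[:309,400:]=r;cv2.imwrite('pics/tray.png',M)
E
```

```text
[311.47961579 490.81118288] [232.02431505 123.38024651]
[ 24.72586357 476.84663092] [393.99179179  12.71806507]
```

View pics/t_a.png

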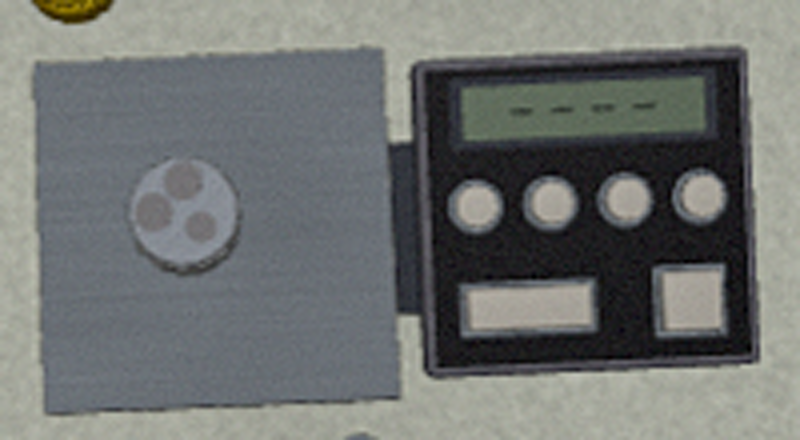

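View pics/s_a.png

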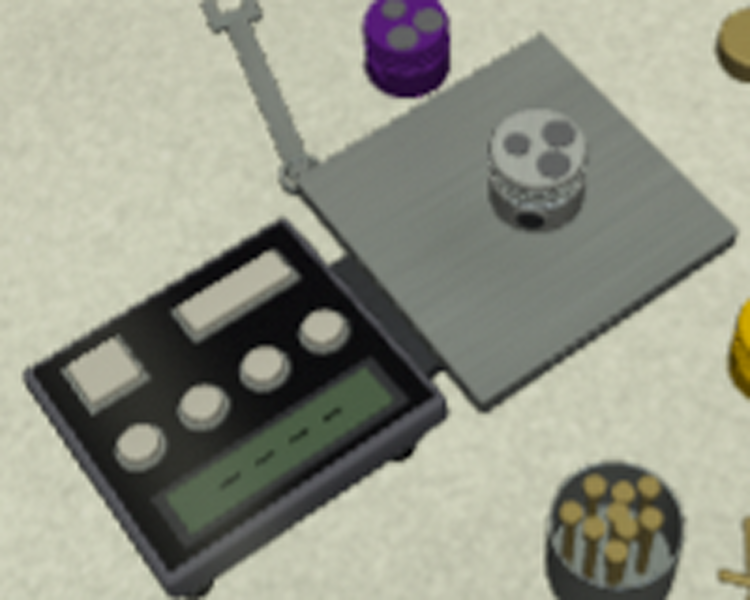

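View pics/tray.png

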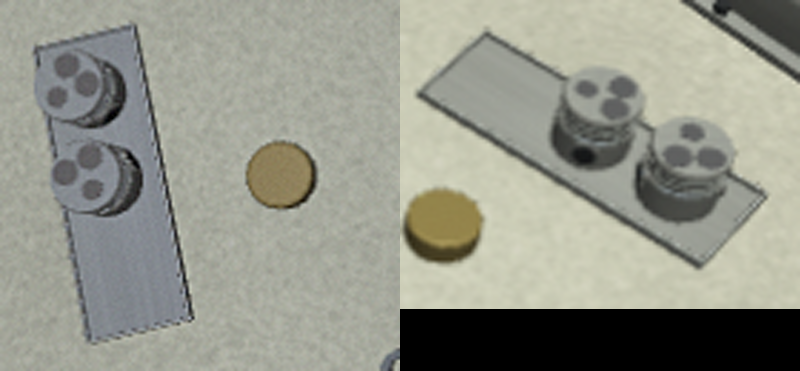

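In the crop, the third key from the pan is at top-view pixel (421,225), between key 2 (402.5) and key 4 (440). STORE is the square at (437,250) and ZERO the bar at (397,251). The grey piston is at (311,228). The tray's empty end is the lower, robot-side end. Triangulating next.

```bash
python3 - <<'E'
from h import *
t=load('top0');s=load('scene0')
T=lambda x,y:(t,(x+.5)/4-.5+265,(y+.5)/4-.5+175)
S=lambda x,y:(s,(x+.5)/3.75-.5+200,(y+.5)/3.75-.5+190)
k=400/140;TT=lambda x,y:(t,(x+.5)/k-.5+120,(y+.5)/k-.5+190)
k2=400/110;SS=lambda x,y:(s,(x+.5)/k2-.5+390,(y+.5)/k2-.5+140)
d=dict(piston=(T(184,212),S(538,148)),k1=(T(476,206),S(324,329)),k2=(T(551,202),S(265,366)),k3=(T(626,199),S(204,404)),k4=(T(701,195),S(139,444)),
bar=(T(530,306),S(236,292)),sq=(T(691,300),S(104,372)),
pNear_py=(T(46,412),S(541,35)),pFar_py=(T(35,62),S(737,232)),pFar_my=(T(383,48),S(485,410)),pNear_my=(T(399,397),S(300,183)),
m1=(TT(74,87),SS(691,154)),m2=(TT(89,177),SS(602,104)),
tn_p=(TT(90,342),SS(488,32)),tn_m=(TT(193,320),SS(418,95)),tf_p=(TT(35,47),SS(766,196)),tf_m=(TT(134,25),SS(700,266)))
for n,(a,b) in d.items():
    P=tri(a,b); z={'p':.112,'m':.056,'t':.009}.get(n[0]); 
    if n[0]=='p' and n!='piston': z=.06
    if n in('bar','sq') or n[0]=='k': z=.067
    if n in('bar','sq'): z=.06
    print(n,P.round(4),'err px',(np.hypot(*(proj(t,P)-a[1:]))).round(1),'top@z',atz(*a,z)[:2].round(4),'scene@z',atz(*b,z)[:2].round(4))
E
```

```text
piston [ 0.5839 -0.0167  0.1116] err px 0.5 top@z [ 0.5833 -0.0176] scene@z [ 0.5847 -0.0158]
k1 [ 0.5887 -0.1779  0.0647] err px 0.5 top@z [ 0.5879 -0.1786] scene@z [ 0.5905 -0.1776]
k2 [ 0.5896 -0.2197  0.0654] err px 0.5 top@z [ 0.5889 -0.2204] scene@z [ 0.591 -0.219]
k3 [ 0.5901 -0.2614  0.0656] err px 0.5 top@z [ 0.5894 -0.2622] scene@z [ 0.5914 -0.2606]
k4 [ 0.5908 -0.3038  0.066 ] err px 0.3 top@z [ 0.5904 -0.3041] scene@z [ 0.5916 -0.3034]
bar [ 0.5324 -0.2061  0.0588] err px 0.6 top@z [ 0.5317 -0.2071] scene@z [ 0.5338 -0.2052]
sq [ 0.533  -0.2969  0.057 ] err px 0.3 top@z [ 0.5325 -0.2968] scene@z [ 0.5351 -0.2966]
pNear_py [0.481  0.0653 0.0591] err px 0.5 top@z [0.4804 0.0642] scene@z [0.4821 0.0659]
pFar_py [0.6792 0.0678 0.0609] err px 0.2 top@z [0.6791 0.0675] scene@z [0.679  0.0687]
pFar_my [ 0.6833 -0.1294  0.054 ] err px 0.9 top@z [ 0.6809 -0.1307] scene@z [ 0.6866 -0.1295]
pNear_my [ 0.4844 -0.1308  0.0548] err px 0.9 top@z [ 0.4833 -0.1322] scene@z [ 0.4888 -0.1306]
m1 [0.7176 0.4257 0.1016] err px 57.3 top@z [0.6197 0.3635] scene@z [0.7906 0.5878]
m2 [0.6504 0.4128 0.1062] err px 60.2 top@z [0.5468 0.3499] scene@z [0.7235 0.5776]
tn_p [0.5388 0.4162 0.1003] err px 66.9 top@z [0.4151 0.366 ] scene@z [0.6045 0.6217]
tn_m [0.5516 0.3355 0.1008] err px 66.1 top@z [0.431  0.2803] scene@z [0.6183 0.5263]
tf_p [0.7589 0.4756 0.062 ] err px 55.0 top@z [0.6627 0.4175] scene@z [0.8339 0.6489]
tf_m [0.7718 0.3891 0.0685] err px 54.6 top@z [0.6788 0.3327] scene@z [0.8465 0.5573]
```

```bash
python3 - <<'E'
from h import *
t=load('top0');s=load('scene0')
k=400/140;TT=lambda x,y:(t,(x+.5)/k-.5+120,(y+.5)/k-.5+190)
k2=400/110;SS=lambda x,y:(s,(x-400+.5)/k2-.5+390,(y+.5)/k2-.5+140)
d=dict(m1=(TT(74,87),SS(691,154)),m2=(TT(89,177),SS(602,104)),
tn_p=(TT(90,342),SS(488,32)),tn_m=(TT(193,320),SS(418,95)),tf_p=(TT(35,47),SS(766,196)),tf_m=(TT(134,25),SS(700,266)))
r={}
for n,(a,b) in d.items():
    P=tri(a,b);r[n]=P; z=.056 if n[0]=='m' else .009
    print(n,P.round(4),'err',(np.hypot(*(proj(t,P)-a[1:]))).round(1),'top@z',atz(*a,z)[:2].round(4),'scene@z',atz(*b,z)[:2].round(4))
e=(r['tf_p']+r['tf_m']-r['tn_p']-r['tn_m'])/2; c=(r['tf_p']+r['tf_m']+r['tn_p']+r['tn_m'])/4
u=e/np.linalg.norm(e)
print('len',np.linalg.norm(e),'yaw',np.degrees(np.arctan2(e[1],e[0])),'c',c,'place',c-.078*u,'from m2',r['m2']-.078*u,'from m1',r['m1']-.156*u,'m yaw',np.degrees(np.arctan2(*(r['m1']-r['m2'])[[1,0]])))
E
```

```text
m1 [0.622  0.3683 0.049 ] err 0.9 top@z [0.6197 0.3635] scene@z [0.626  0.3644]
m2 [0.5483 0.3547 0.0466] err 0.5 top@z [0.5468 0.3499] scene@z [0.5539 0.3481]
tn_p [0.4162 0.3687 0.0076] err 1.0 top@z [0.4151 0.366 ] scene@z [0.4179 0.3701]
tn_m [0.4317 0.2842 0.0017] err 0.7 top@z [0.431  0.2803] scene@z [0.4371 0.2805]
tf_p [0.6637 0.4193 0.0072] err 0.5 top@z [0.6627 0.4175] scene@z [0.6648 0.4188]
tf_m [0.6802 0.3351 0.0047] err 0.4 top@z [0.6788 0.3327] scene@z [0.6822 0.3326]
len 0.25310045117933194 yaw 11.566339675071843 c [0.54797111 0.35181596 0.00530364] place [0.47155596 0.33617696 0.00492053] from m2 [0.47188335 0.33908321 0.04625859] from m1 [0.46919802 0.33697284 0.04825048] m yaw 10.397496377809114
```

Heights check out: piston top 0.112, key tops 0.066, bar and square 0.058, tray length 0.253, and piston spacing consistent with 78 mm. The empty place is at about (0.471, 0.335). I'll go over it first for a wrist look, with the closing line turned across the row.

>>> apply_moves(
  moves=[
    [1,0.8625,-0.435,0,0,0,0.564],
    [1,0.8625,-0.435,0,0,0,0.564],
    [1,0.8625,-0.435,0,0,0,0.564],
    [1,0.8625,-0.435,0,0,0,0.564],
    [1,0.8625,-0.435,0,0,0,0.564],
  ],
)

```text
time_s: 0.65
ee_pos: [0.3345, 0.4041, 0.2312]
tool_rot: [180.0, -0.0, -168.2]
contact_force: [-0.4, 0.8, -0.2]
gripper_width: 0.0126
finger_force: 0.0
```

>>> apply_moves(
  moves=[
    [1,0,0,0,0,0,0],
    [1,0,0,0,0,0,0],
    [1,0,0,0,0,0,0],
  ],
)

```text
time_s: 0.95
ee_pos: [0.3324, 0.4054, 0.2311]
tool_rot: [-180.0, -0.0, -168.3]
contact_force: [-0.3, 0.6, -0.8]
gripper_width: 0.0001
finger_force: 0.0
```

>>> apply_moves(
  moves=[
    [1,0.345,-0.175,0,0,0,0],
    [1,0.345,-0.175,0,0,0,0],
    [1,0.345,-0.175,0,0,0,0],
    [1,0.345,-0.175,0,0,0,0],
    [1,0.345,-0.175,0,0,0,0],
  ],
)

```text
time_s: 1.45
ee_pos: [0.471, 0.3355, 0.2309]
tool_rot: [180.0, -0.0, -168.4]
contact_force: [-0.2, 0.3, -0.2]
gripper_width: -0.0
finger_force: 0.0
```

```bash
python3 - <<'E'
from h import *
c=snap('wrist','w1'); print(c['obs']['ee_pos'],c['obs']['tool_rot'],c['mtx'],c['k1'])
print(proj(c,(.471,.335,.004)),proj(c,(.549,.350,.056)))
E
```

```text
[0.47101077 0.33548336 0.23090527] [ 1.79999076e+02 -4.84165258e-02 -1.68377617e+02] [[394.25296134   0.         315.47198186]
 [  0.         394.25296134 233.17345078]
 [  0.           0.           1.        ]] 0.01343421107583315
[315.35442428 193.30092435] [314.27312133 293.16366791]
```

View pics/w1.png

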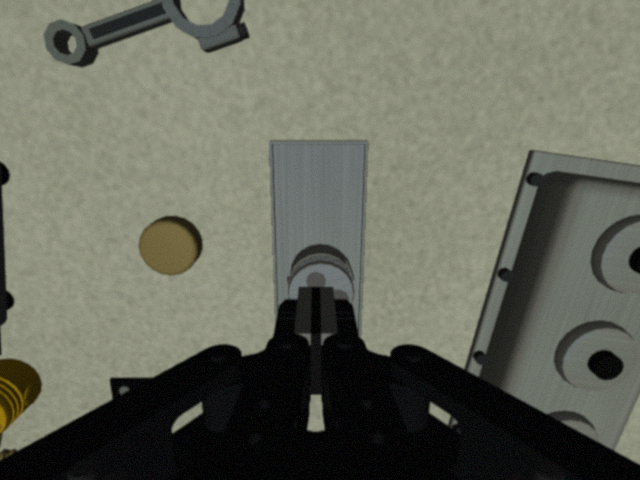

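Wrist view: the tray's near-end corners are at (271,141) and (367,141), the empty floor is at about (318,193), and mate2's top is at about (321,285), partly hidden by the shut fingers.

```bash
python3 - <<'E'
from h import *
c=load('w1')
a=atz(c,271,141,.009);b=atz(c,367,141,.009);print(a,b,np.linalg.norm(a-b))
m=(a+b)/2; n=np.array([-(a-b)[1],(a-b)[0],0])
yaw=np.degrees(np.arctan2((a-b)[1],(a-b)[0]))
for y in (10.4,11,11.6): 
    u=np.array([np.cos(np.radians(y)),np.sin(np.radians(y)),0]);print(y,m+.05*u)
print(yaw)
# mate 2 top circle: leftmost/rightmost
print(atz(c,288,285,.056),atz(c,353,285,.056))
E
```

```text
[0.43112602 0.28587259 0.009     ] [0.41367106 0.3709007  0.009     ] 0.08680123202958519
10.4 [0.47157711 0.3374126  0.009     ]
11 [0.4714799 0.3379271 0.009    ]
11.6 [0.4713773  0.33844054 0.009     ]
-78.39922995678762
[0.54592027 0.32576578 0.056     ] [0.53442975 0.38181799 0.056     ]
```

>>> apply_moves(
  moves=[
    [1,0.125,-0.6,0,0,-0.153,0],
    [1,0.125,-0.6,0,0,-0.153,0],
    [1,0.125,-0.6,0,0,-0.153,0],
    [1,0.125,-0.6,0,0,-0.153,0],
    [1,0.125,-0.6,0,0,-0.153,0],
  ],
)

```text
time_s: 2.0
ee_pos: [0.52, 0.0953, 0.2317]
tool_rot: [-178.6, 6.8, -168.1]
contact_force: [1.5, -0.2, -0.2]
gripper_width: 0.0004
finger_force: 0.0
```

>>> apply_moves(
  moves=[
    [1,0.125,-0.6,0,0,0,0],
    [1,0.125,-0.6,0,0,0,0],
    [1,0.125,-0.6,0,0,0,0],
    [1,0.125,-0.6,0,0,0,0],
    [1,0.125,-0.6,0,0,0,0],
  ],
)

```text
time_s: 2.5
ee_pos: [0.5711, -0.1445, 0.2317]
tool_rot: [-178.6, 6.8, -168.1]
contact_force: [0.5, 0.0, 0.9]
gripper_width: -0.0002
finger_force: 0.0
```

>>> apply_moves(
  moves=[
    [1,0.0415,-0.2925,-0.18,0,0,0],
    [1,0.0415,-0.2925,-0.18,0,0,0],
    [1,0.0415,-0.2925,-0.18,0,0,0],
    [1,0.0415,-0.2925,-0.364,0,0,0],
    [1,0.0415,-0.2925,-0.364,0,0,0],
  ],
)

```text
time_s: 3.0
ee_pos: [0.5863, -0.2592, 0.0822]
tool_rot: [-178.8, 6.6, -168.2]
contact_force: [0.1, 1.1, -0.9]
gripper_width: -0.0001
finger_force: 0.0
```

```bash
python3 - <<'E'
from h import *
c=snap('wrist','w2'); print(c['obs']['ee_pos'],c['obs']['tool_rot'])
for P in [(.5901,-.2614,.0656),(.533,-.2969,.057),(.5324,-.2061,.0588)]: print(proj(c,P))
E
```

```text
[ 0.58625328 -0.25918103  0.08216241] [-178.80109533    6.57448278 -168.23374417]
[310.96952989 289.06770134]
[252.91810863 142.1066783 ]
[471.11702894 187.10367008]
```

View pics/w2.png

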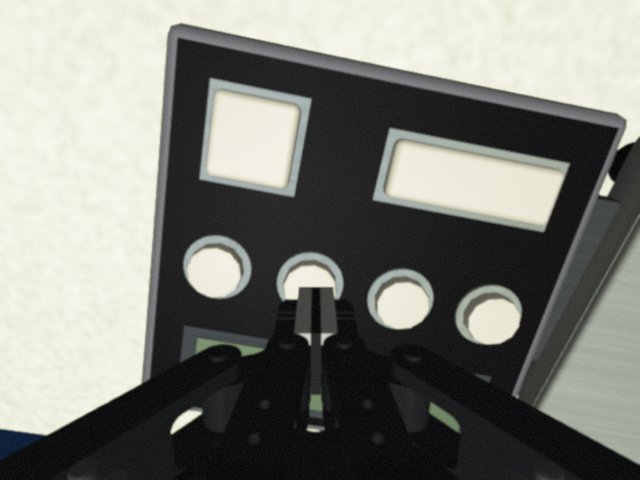

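Wrist view: the shut fingers (tip ≈ (316,290)) hover over key 3 at (310,285). Keys 1, 2 and 4 are at (490,315), (402,300) and (216,270). Predictions match the picture within a few pixels, so I'll press it.

>>> apply_moves(
  moves=[
    [1,0.003,0,-0.025,0,0,0],
    [1,0.003,0,-0.025,0,0,0],
    [1,0.003,0,-0.025,0,0,0],
  ],
)

```text
time_s: 3.35
ee_pos: [0.5902, -0.2613, 0.0774]
tool_rot: [-178.5, 6.8, -168.2]
contact_force: [-0.5, 0.1, 1.3]
gripper_width: 0.0001
finger_force: 0.0
```

>>> apply_moves(
  moves=[
    [1,0,0,-0.026,0,0,0],
    [1,0,0,-0.032,0,0,0],
    [1,0.001,0,-0.038,0,0,0],
    [1,0.001,0,-0.042,0,0,0],
    [1,0.001,0,-0.042,0,0,0],
  ],
)

```text
time_s: 3.85
ee_pos: [0.5902, -0.2621, 0.0624]
tool_rot: [-178.5, 6.9, -168.3]
contact_force: [-11.3, 5.5, 31.7]
gripper_width: -0.0003
finger_force: 16.7
```

>>> apply_moves(
  moves=[
    [1,0,0,0.075,0,0,0],
    [1,0,0,0.075,0,0,0],
    [1,-0.145,-0.089,0.075,0,0,0],
    [1,-0.145,-0.089,0.05,0,0,0],
    [1,-0.145,-0.089,0.05,0,0,0],
  ],
)

```text
time_s: 4.35
ee_pos: [0.5286, -0.2979, 0.0776]
tool_rot: [-178.7, 6.6, -168.4]
contact_force: [-0.9, 1.3, -0.2]
gripper_width: 0.0003
finger_force: 0.0
```

>>> apply_moves(
  moves=[
    [1,0,0,-0.025,0,0,0],
    [1,0,0,-0.025,0,0,0],
  ],
)

```text
time_s: 4.55
ee_pos: [0.5314, -0.2965, 0.0676]
tool_rot: [-178.7, 6.7, -168.3]
contact_force: [-0.0, 1.1, -0.1]
gripper_width: 0.0001
finger_force: 0.0
```

>>> apply_moves(
  moves=[
    [1,0.002,0,-0.025,0,0,0],
    [1,0.003,0,-0.032,0,0,0],
    [1,0.003,0,-0.037,0,0,0],
    [1,0.004,0,-0.042,0,0,0],
    [1,0.004,0,-0.042,0,0,0],
  ],
)

```text
time_s: 5.05
ee_pos: [0.5337, -0.2972, 0.0554]
tool_rot: [-178.5, 6.8, -168.2]
contact_force: [-13.9, 7.7, 40.8]
gripper_width: -0.0001
finger_force: 20.9
```

>>> apply_moves(
  moves=[
    [1,0,0,0.1,0,0,0],
    [1,0,0,0.22,0,0.153,0],
    [1,0,0,0.34,0,0.153,0],
    [-1,0.125,0.2,0.36,0,0.153,0],
    [-1,0.125,0.2,0.36,0,0.153,0],
  ],
)

```text
time_s: 5.55
ee_pos: [0.5846, -0.2169, 0.1976]
tool_rot: [-179.9, 0.1, -168.5]
contact_force: [0.6, -0.5, -0.2]
gripper_width: 0.0284
finger_force: 0.0
```

>>> apply_moves(
  moves=[
    [-1,0,0.5,0,0,0,0],
    [-1,0,0.5,0,0,0,0],
    [-1,0,0.5,0,0,0,0],
    [-1,0,0.5,0,0,0,0],
    [-1,0,0.5,0,0,0,0],
  ],
)

```text
time_s: 6.05
ee_pos: [0.5825, -0.0112, 0.1958]
tool_rot: [179.9, -0.0, -168.0]
contact_force: [0.4, -0.0, -0.0]
gripper_width: 0.0854
finger_force: 0.0
```

```bash
python3 - <<'E'
from h import *
c=snap('wrist','w3'); o=c['obs'];print(o['ee_pos'],o['tool_rot'],o['gripper_width'],o['time_s'])
print(proj(c,(.584,-.0165,.112)),proj(c,(.584,-.0165,.06)))
E
```

```text
[ 0.58246916 -0.01115086  0.19583526] [ 1.79888464e+02 -1.99136881e-02 -1.67986311e+02] 0.08541873643048423 6.05
[306.88829969 240.3173072 ] [308.15882349 218.27053429]
```

View pics/w3.png

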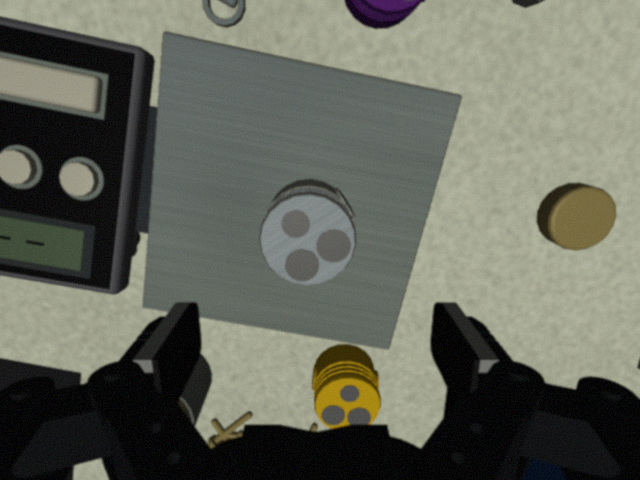

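Wrist view: the grey piston's crown is at (308,239), where (306.9,240.3) was predicted. It is the grey one on the pan; the yellow and purple ones are off it. Descending.

>>> apply_moves(
  moves=[
    [-1,0,0,-0.1,0,0,0],
    [-1,0,0,-0.15,0,0,0],
    [-1,0,0,-0.15,0,0,0],
    [-1,0,0,-0.15,0,0,0],
    [-1,0,0,-0.15,0,0,0],
  ],
)

```text
time_s: 6.6
ee_pos: [0.584, -0.0179, 0.1374]
tool_rot: [-180.0, 0.1, -168.4]
contact_force: [-0.1, -0.6, 0.3]
gripper_width: 0.0855
finger_force: 0.0
```

Next, down to TCP z ≈ 0.070, with a +1.4 mm y trim.

>>> apply_moves(
  moves=[
    [-1,0,0.0035,-0.06,0,0,0],
    [-1,0,0.0035,-0.11,0,0,0],
    [-1,0,0.0035,-0.15,0,0,0],
    [-1,0,0.0035,-0.168,0,0,0],
    [-1,0,0.0035,-0.168,0,0,0],
  ],
)

```text
time_s: 7.1
ee_pos: [0.5831, -0.0161, 0.069]
tool_rot: [180.0, -0.0, -168.4]
contact_force: [-0.0, 0.3, -0.1]
gripper_width: 0.0856
finger_force: 0.0
```

>>> apply_moves(
  moves=[
    [0.3,0,0,0,0,0,0],
    [0.5,0,0,0,0,0,0],
    [0.7,0,0,0,0,0,0],
    [1,0,0,0,0,0,0],
    [1,0,0,0,0,0,0],
  ],
  squeeze=40,
)

```text
time_s: 7.6
ee_pos: [0.5838, -0.016, 0.0703]
tool_rot: [-180.0, 0.1, -168.4]
contact_force: [-1.4, 0.2, 5.8]
gripper_width: 0.0596
finger_force: 42.7
```

>>> apply_moves(
  moves=[
    [1,0,0,0.03,0,0,0],
    [1,0,0,0.1,0,0,0],
    [1,0,0,0.18,0,0,0],
    [1,0,0,0.25,0,0,0],
    [1,0,0,0.25,0,0,0],
  ],
)

```text
time_s: 8.1
ee_pos: [0.5854, -0.0163, 0.1738]
tool_rot: [-179.9, 0.4, -168.4]
contact_force: [0.5, -0.5, -2.5]
gripper_width: 0.0594
finger_force: 43.9
```

>>> apply_moves(
  moves=[
    [1,-0.03,0.08,0,0,0,0],
    [1,-0.06,0.18,0,0,0,0],
    [1,-0.09,0.28,0,0,0,0],
    [1,-0.12,0.38,0,0,0,0],
    [1,-0.15,0.48,0,0,0,0],
  ],
)

```text
time_s: 8.6
ee_pos: [0.5219, 0.1773, 0.1686]
tool_rot: [-180.0, -0.0, -168.4]
contact_force: [1.7, 0.3, -3.3]
gripper_width: 0.0589
finger_force: 44.2
```

>>> apply_moves(
  moves=[
    [1,-0.03,0.1,0,0,0,0],
    [1,-0.06,0.2,0,0,0,0],
    [1,-0.09,0.3,0,0,0,0],
    [1,-0.12,0.38,0,0,0,0],
    [1,-0.131,0.4025,0,0,0,0],
  ],
)

```text
time_s: 9.1
ee_pos: [0.4687, 0.3398, 0.1684]
tool_rot: [180.0, -0.1, -168.2]
contact_force: [0.2, -0.0, -1.6]
gripper_width: 0.0595
finger_force: 44.3
```

>>> apply_moves(
  moves=[
    [1,0,0,0,0,0,0],
    [1,0,0,0,0,0,0],
    [1,0,0,0,0,0,0],
    [1,0,0,0,0,0,0],
  ],
)

```text
time_s: 9.5
ee_pos: [0.4711, 0.3359, 0.1689]
tool_rot: [-180.0, -0.0, -168.5]
contact_force: [-0.1, -0.4, -3.6]
gripper_width: 0.0595
finger_force: 44.3
```

```bash
python3 - <<'E'
from h import *
c=snap('wrist','w4'); o=c['obs'];print(o['ee_pos'],o['tool_rot'],o['gripper_width'],o['time_s'])
p=o['ee_pos']
print(proj(c,(p[0],p[1],p[2]+.042)),proj(c,(p[0],p[1],p[2]-.01)),proj(c,(.4315,.2855,.009)),proj(c,(.4137,.371,.009)))
E
```

```text
[0.47111652 0.33594292 0.16892638] [-1.79988287e+02 -1.12582078e-03 -1.68454983e+02] 0.059527300764437255 9.5
[317.50595858 369.03857635] [316.81202139 293.11484038] [261.02236311 146.74976337] [376.8831425  146.26133139]
```

View pics/w4.png

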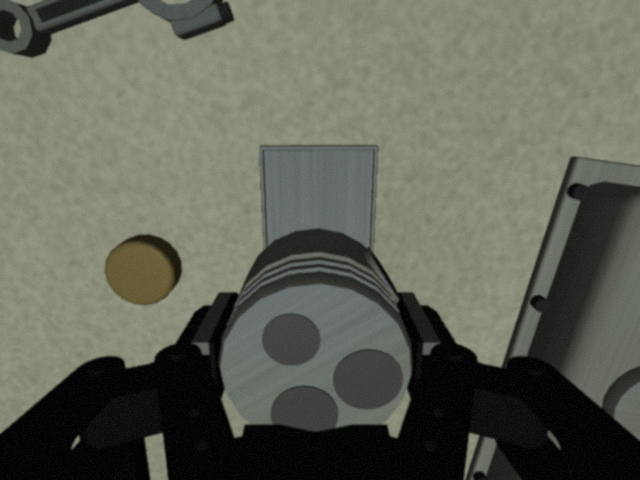

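Wrist view: the piston is held upright, crown centre at about (316,369), matching the tool axis. The tray corners are at (261,146) and (377,146), as predicted. Lowering.

>>> apply_moves(
  moves=[
    [1,0.001,0.0025,-0.08,0,0,0],
    [1,0.001,0.0025,-0.18,0,0,0],
    [1,0.001,0.0025,-0.27,0,0,0],
    [1,0.001,0.0025,-0.33,0,0,0],
    [1,0.001,0.0025,-0.35,0,0,0],
  ],
)

```text
time_s: 10.05
ee_pos: [0.4696, 0.3366, 0.0264]
tool_rot: [-179.9, -0.2, -168.4]
contact_force: [0.2, -0.5, -1.6]
gripper_width: 0.0592
finger_force: 44.4
```

>>> apply_moves(
  moves=[
    [1,0,0,0,0,0,0],
    [1,0,0,-0.01,0,0,0],
    [1,0,0,-0.02,0,0,0],
    [1,0,0,-0.025,0,0,0],
    [1,0,0,-0.025,0,0,0],
  ],
)

```text
time_s: 10.55
ee_pos: [0.4711, 0.3382, 0.0192]
tool_rot: [180.0, 0.0, -168.4]
contact_force: [0.4, -0.2, -3.1]
gripper_width: 0.059
finger_force: 44.4
```

Expected contact is near TCP z 0.0143, so I'll lower the last millimetres gently.

>>> apply_moves(
  moves=[
    [1,0,0,-0.005,0,0,0],
    [1,0,0,-0.009,0,0,0],
    [1,0,0,-0.012,0,0,0],
    [1,0,0,-0.012,0,0,0],
    [1,0,0,-0.012,0,0,0],
  ],
)

```text
time_s: 11.05
ee_pos: [0.4709, 0.3381, 0.0143]
tool_rot: [180.0, 0.0, -168.4]
contact_force: [-2.7, -1.1, 3.5]
gripper_width: 0.0586
finger_force: 44.7
```

>>> apply_moves(
  moves=[
    [0.2,0,0,0,0,0,0],
    [0,0,0,0,0,0,0],
    [-0.5,0,0,0,0,0,0],
    [-1,0,0,0,0,0,0],
    [-1,0,0,0,0,0,0],
  ],
  squeeze=20,
)

```text
time_s: 11.55
ee_pos: [0.4711, 0.3381, 0.014]
tool_rot: [180.0, 0.0, -168.4]
contact_force: [-0.3, 0.2, -0.3]
gripper_width: 0.0855
finger_force: 0.0
```

>>> apply_moves(
  moves=[
    [-1,0,0,0.02,0,0,0],
    [-1,0,0,0.1,0,0,0],
    [-1,0,0,0.2,0,0,0],
    [-1,0,0,0.3,0,0,0],
    [-1,0,0,0.42,0,0,0],
  ],
)

```text
time_s: 12.05
ee_pos: [0.4703, 0.3377, 0.1836]
tool_rot: [-180.0, -0.1, -168.4]
contact_force: [1.4, 0.5, -0.1]
gripper_width: 0.0852
finger_force: 0.0
```

>>> apply_moves(
  moves=[
    [-1,0,0,0.05,0,0,0],
    [-1,0,0,0.05,0,0,0],
    [-1,0,0,0.05,0,0,0],
  ],
)

```text
time_s: 12.35
ee_pos: [0.471, 0.3381, 0.2024]
tool_rot: [180.0, 0.0, -168.4]
contact_force: [-0.4, -0.3, -0.3]
gripper_width: 0.0856
finger_force: 0.0
```

```bash
python3 - <<'E'
from h import *
c=snap('wrist','w5'); o=c['obs'];print(o['ee_pos'],o['tool_rot'],o['gripper_width'],o['time_s'])
print(proj(c,(.4715,.337,.056)),proj(c,(.549,.352,.056)),proj(c,(.4315,.2855,.009)),proj(c,(.4137,.371,.009)))
E
```

```text
[0.47098975 0.33806406 0.20235856] [ 1.79988903e+02  3.76744788e-02 -1.68360861e+02] 0.0856097188016864 12.35
[314.50560833 214.37558207] [313.44411964 308.07680292] [263.72749686 142.75690358] [368.39949952 142.49266149]
```

View pics/w5.png

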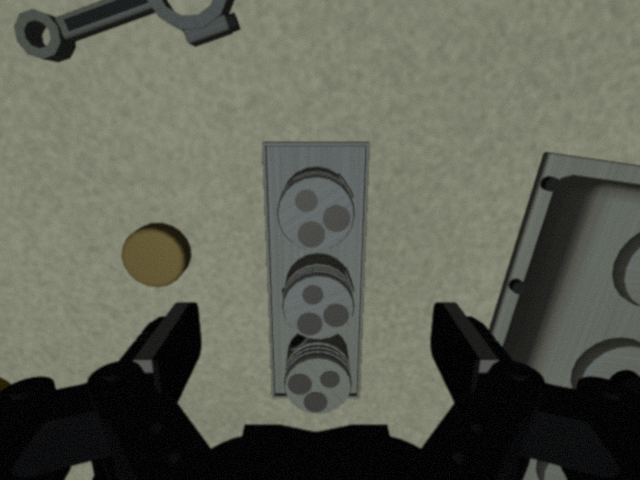

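Wrist view: three crowns in line at (316,214), (318,305) and (318,382). Checking the spacing in millimetres.

```bash
python3 - <<'E'
from h import *
c=load('w5')
P=[atz(c,u,v,.056)[:2] for u,v in((316,214),(318,305),(318,382))]
u=np.array([np.cos(np.radians(11.6)),np.sin(np.radians(11.6))]);n=np.array([-u[1],u[0]])
for p in P: print(p,(p-P[2])@u,(p-P[2])@n)
m=(atz(c,263.5,142,.009)+atz(c,369,142,.009))[:2]/2
print('from end edge',(P[0]-m)@u,(P[0]-m)@n)
E
```

```text
[0.47098447 0.33805069] -0.15050032481531 -0.0018603371082097885
[0.54552703 0.35507955] -0.07405615035666341 -0.000168151984594812
[0.6180368  0.37013532] 0.0 0.0
from end edge 0.0498751980054807 -0.00028793582690833826
```

The piston sits 49.9 mm from the tray's end edge (50 nominal) and 0.3 mm off the row's line. Now the ZERO bar.

>>> apply_moves(
  moves=[
    [-1,0.015,-0.1,0,0,0,0],
    [1,0.03,-0.22,0,0,-0.153,0],
    [1,0.045,-0.34,0,0,-0.153,0],
    [1,0.06,-0.46,0,0,-0.153,0],
    [1,0.075,-0.58,0,0,-0.153,0],
  ],
)

```text
time_s: 12.9
ee_pos: [0.4996, 0.1044, 0.2007]
tool_rot: [-178.6, 6.6, -168.2]
contact_force: [1.4, 0.3, -0.3]
gripper_width: 0.0281
finger_force: 0.0
```

>>> apply_moves(
  moves=[
    [1,0.015,-0.12,0,0,0,0],
    [1,0.03,-0.24,0,0,0,0],
    [1,0.045,-0.36,0,0,0,0],
    [1,0.06,-0.48,0,0,0,0],
    [1,0.075,-0.6,0,0,0,0],
  ],
)

```text
time_s: 13.4
ee_pos: [0.5299, -0.1356, 0.2006]
tool_rot: [-178.7, 6.6, -168.3]
contact_force: [1.1, 0.4, -0.0]
gripper_width: 0.0001
finger_force: 0.0
```

>>> apply_moves(
  moves=[
    [1,0,-0.1,0,0,0,0],
    [1,0,-0.18,0,0,0,0],
    [1,0,-0.18,-0.1,0,0,0],
    [1,0,-0.18,-0.1,0,0,0],
    [1,0,-0.18,-0.1,0,0,0],
  ],
)

```text
time_s: 13.9
ee_pos: [0.5297, -0.205, 0.1609]
tool_rot: [-178.8, 6.6, -168.3]
contact_force: [0.3, 0.5, 0.7]
gripper_width: -0.0002
finger_force: 0.0
```

>>> apply_moves(
  moves=[
    [1,0.003,0,-0.1,0,0,0],
    [1,0.003,0,-0.18,0,0,0],
    [1,0.003,0,-0.215,0,0,0],
    [1,0.003,0,-0.215,0,0,0],
    [1,0.003,0,-0.215,0,0,0],
  ],
)

```text
time_s: 14.4
ee_pos: [0.5331, -0.2057, 0.0775]
tool_rot: [-178.6, 6.8, -168.2]
contact_force: [0.4, 0.0, 0.4]
gripper_width: 0.0002
finger_force: 0.0
```

>>> apply_moves(
  moves=[
    [1,0,0,-0.03,0,0,0],
    [1,0,0,-0.042,0,0,0],
    [1,0,0,-0.05,0,0,0],
    [1,0,0,-0.057,0,0,0],
    [1,0,0,-0.057,0,0,0],
  ],
)

```text
time_s: 14.9
ee_pos: [0.5331, -0.2061, 0.0557]
tool_rot: [-178.5, 6.9, -168.3]
contact_force: [-7.0, 4.8, 27.9]
gripper_width: 0.0002
finger_force: 14.1
```

The key is bottomed at 28 N. Lifting clear.

>>> apply_moves(
  moves=[
    [1,0,0,0.08,0,0,0],
    [1,0,0,0.2,0,0,0],
    [1,0,0,0.3,0,0,0],
    [1,0,0,0.35,0,0,0],
    [1,0,0,0.35,0,0,0],
  ],
)

```text
time_s: 15.4
ee_pos: [0.5338, -0.207, 0.1967]
tool_rot: [-178.4, 7.0, -168.3]
contact_force: [0.4, 0.6, -0.1]
gripper_width: 0.0001
finger_force: 0.0
```

>>> apply_moves(
  moves=[
    [1,0,0,0,0,0,0],
    [1,0,0,0,0,0,0],
    [1,0,0,0,0,0,0],
    [1,0,0,0,0,0,0],
  ],
)

```text
time_s: 15.8
ee_pos: [0.5317, -0.2057, 0.1923]
tool_rot: [-178.7, 6.7, -168.3]
contact_force: [-0.2, 0.7, 0.0]
gripper_width: -0.0
finger_force: 0.0
```

```bash
python3 - <<'E'
from h import *
t=load('top0'); c=viewer.read_camera('top')
d=np.abs(c['img'].astype(int)-t['img']).max(2)>60
n,l,s,ce=cv2.connectedComponentsWithStats(d.astype(np.uint8))
print([(*s[i],) for i in range(1,n) if s[i][4]>25])
print(manip.sign_off())
E
```

```text
[(np.int32(313), np.int32(180), np.int32(248), np.int32(300), np.int32(39471)), (np.int32(432), np.int32(200), np.int32(10), np.int32(9), np.int32(53)), (np.int32(427), np.int32(210), np.int32(27), np.int32(55), np.int32(835)), (np.int32(410), np.int32(222), np.int32(18), np.int32(12), np.int32(101)), (np.int32(299), np.int32(231), np.int32(26), np.int32(13), np.int32(64)), (np.int32(380), np.int32(245), np.int32(34), np.int32(14), np.int32(399)), (np.int32(165), np.int32(273), np.int32(12), np.int32(25), np.int32(79)), (np.int32(134), np.int32(447), np.int32(112), np.int32(33), np.int32(1881))]
the job is handed in; nothing more can be done
None
```

I handed the job in at about 16 s: cylinder three, STORE and ZERO were each pressed until they bottomed, in that order, and the piston stands in the tray's empty place, measured about 0.3 mm from it along and across the row; the sign-off returned no verdict.

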